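# Tighten the corner nut of an upturned footstool

### The arm

A 6-joint arm with a two-finger parallel gripper is mounted at the origin on the work surface. World frame = base frame: x ahead of the robot, y to its left, z up, the work surface at z = 0. Lengths are in mm, angles in degrees, forces in N, time in s.
With the tool pointing down it reaches from about 425 to 950 mm from the base axis. Payload 14.7 kg.
Tool frame: the origin (TCP) lies at the centre of the arm's flange, where the gripper is bolted on; the fingertips stand 173 mm ahead of it and the grasp point (between the pads) lies 155 mm ahead of it; z points along the fingers, y is the line along which they close (so a half turn about z gives the same grasp; the last joint's range is limited). The gripper opens to 85 mm and grips with 20 to 120 N. Pads are 22 mm wide; open, the fingers measure 114 mm over their backs; the gripper's body (76 mm by 85 mm) begins 54 mm behind the grasp point. The pads swing forward as they close: fully open they stand 13 mm farther back than shut.
Start: joints at [70.096, 27.513, 91.461, -0, 61.026, -2.67], TCP at [192.561, 620.817, 404.697] pointing down, gripper open.
Joint ranges: [-157.49, 157.49], [-46.99, 117.5], [13.45, 153.17], [-89.5, 269.5], [5.16, 153.95], [-167.48, 167.48]. Speed limits (degrees/s): [108.29, 108.29, 136.94, 172.46, 172.46, 172.46].

### API

Orientations are given as a 3x3 rotation matrix whose columns are the frame's x, y, z axes.
In Python, from station import get_obs, grab_frame, finish_job gives the robot as it stands.
- The arm moves only by the tool send_rows, never from a script. Its argument "series" is a list of rows, each an object with "jaw": the opening, from 0 (shut) to 1 (fully open); "dp": the shift along the tool's x, y, z in cm, a list of three; "twist": the turn about the tool's z in rad. A call has 1 to 8 rows; each row is the pose to reach, as a shift and turn from the pose commanded when the call began, along the tool's axes at that moment; what a row does not reach only later rows make up. A row lasts 1/8 s, in which the tool goes at most 62.5 mm and 10.7 degrees, less where a joint would pass 70% of its speed; a pose out of reach is approached as far as the arm can. A call with a gripper value outside its range is refused whole. The fingers move at their own pace and stop on an object; the grip force is fixed at half the most. Time passes only in rows, so rows that repeat a pose let the fingers close. It gives the time, the measured TCP pose, the force, the opening and the grip force at its end, in the units of the state.
- get_obs(): the state, without advancing time (a new reading comes with each control period).
- grab_frame(name): name is "scene" or "top"; returns a dict with "pixels" (480x640x3 uint8, blue, green, red), "camera_matrix" (3x3 intrinsics, pixels), "R" (3x3) and "t" (3): a world point X has camera coordinates R X + t. Camera axes: x right, y down, z forward; pixel columns grow to the right and rows downward; lengths in mm; the calibration is good to about 2 mm. A picture is of the moment at which its call begins. There is no depth.
- finish_job(): hands the job in; it is judged then, once.
The state is a dict: "time": time; "qpos": joint angles; "joint_velocities": joint speeds; "tau": joint torques, N m; "ee_pos": TCP position; "tool_rot": TCP orientation; "wrist_force": force on the tool from outside, world axes, zero at the start; "ft_torque": the same for the moment, N m; "opening": opening from 0.0 (shut) to 1.0 (fully open); "finger_force": force on a finger pad.
Only numpy, scipy, OpenCV 4.12 (cv2) and the standard library are available. Lean on these libraries where they do the work, as an engineer would, in place of code of your own. Each camera call takes 0.05 s, during which the arm holds its last target. There are 200 camera calls.

### The job

The footstool lies upside down on the coffee table with the hexagonal nut in its bare corner still loose. With the big ring of the spanner pushed well down over it, tighten that nut clockwise, lifting and reseating the spanner for each short swing between the side rails, until it comes up firm at its stop: snug but not over-tightened, fingers off the nut, and without forcing the spanner or the arm against the rails. Then lift the spanner off and lay it flat on the table beside the stool, leaving everything else where it is.

Things in the scene. Friction and masses are not known exactly. Their poses are not given: they have to be found in the camera images.
- stool: Upturned square footstool of brown wood, fixed. Origin: centre of its underside, on the table; z up. Panel 300 x 300 x 18 mm with side rails round its edge, tops 65 mm above the table. Three corners carry a wooden foot (36 mm thick, up to z = 94 mm, axes 95 mm from the centre in x and y); the fourth, at x = y = +95 mm, has a 3 mm steel plate with a 15 mm stud and the hex nut instead.
- aprons: The stool's four side rails, in one piece: 15 mm thick, 47 mm high, stool axes, origin at the centre of the panel's upper face. The nut's axis is 40 mm from the inner faces of the rails at +x and +y: a handle can swing only between pointing (nut to hand) along stool -y and, clockwise, along -x; the rails stop it about 7 degrees past either. Do not press them with over 25 N.
- nut_top (a point): Centre of the top of the loose hex nut: steel, 32 mm across flats, 16 mm high (the upper 4 mm chamfered, a round cone narrowing from 31 to 25 mm), on the corner plate; top 37 mm above the table; the stud stands 8 mm out of it. z up; x is normal to one of the six flats (flats face every 60 degrees from x). It turns with the nut.
- nut (a joint): Angle of the nut on its thread, rad, growing as it is tightened (clockwise from above); 0 is the stop. It starts 1.85 to 2.18 rad short. Running friction about 0.25 N m. At 0 a seated spanner can lie with its handle (big to small ring) pointing to 200 degrees in the stool's frame (0 = stool x, counter-clockwise), 20 degrees short of parallel to the +y rail.
- insert (a joint): Springy wind-up of the threaded insert under the nut, rad, clockwise positive, 0 unloaded, 8 N m per rad: it shows the torque on the nut and adds to the nut's turn. At the stop 0.07 rad (0.56 N m, about 7 N at the handle's middle) counts as snug; above 0.20 rad (1.6 N m) the thread is stripped.
- wrench: Double-ended cranked ring spanner, plain steel, 0.3 kg, 201 mm long, loose. Origin: midway between its rings, in the plane of their undersides (on the table as it lies); z up, x towards the big ring. Ring centres at x = +-77.5 mm; rings 14 mm high. Handle straight for x = -43 to 43 mm, 14 mm wide, 12 mm high, its middle 36 mm above the undersides. Small ring 37 mm over its outer corners.
- big_ring (a point): Centre of the big ring's hexagonal opening, in the plane of its underside: 33.6 mm across flats (1.6 mm more than the nut: about 5 degrees of play either way), 45.6 mm over outer flats, 53 mm over corners. Spanner axes: flats every 60 degrees from the spanner's x. Fully seated on the nut it lies 16 mm below nut_top.
- wrench_grip (a point): Middle of the spanner's handle (36 mm above the undersides, midway between the rings): where to grip it from above, fingers closing along the spanner's y.
- washer: Loose flat steel washer, 32 mm across, 4 mm thick, lying on the stool's panel near the middle; leave it. Origin at its underside.
- screwdriver: Screwdriver lying on the table; leave it. Origin at its underside.
- mug: Teal mug, 84 mm across, 95 mm high; leave it. Origin at its underside.
- remote: Black TV remote, 45 x 170 x 18 mm; leave it. Origin at its underside.
- bolt: Spare bolt standing on its head, 22 mm across, 58 mm high; leave it. Origin at its underside.
Things that resemble listed ones, but are neither listed nor needed, are in the scene too. Several things have the shape of the wrench; the one meant has the colours described above.

How it is judged (in metres and radians):
On the way, in this order (a step that is already met when the one before it is completed fails the run):
1. the big ring is seated over the still loose nut (horizontal distance between big_ring and nut_top below 0.004 m and z of big_ring in the frame of nut_top below -0.009 m and angle between wrench's own z axis and vertical below 0.2 rad and value of joint nut below -1.5 rad), for 0.1 s.
2. the nut is at its stop and pulled up snug (at least 0.56 N m) with the big ring on it (horizontal distance between big_ring and nut_top below 0.004 m and z of big_ring in the frame of nut_top below -0.009 m and value of joint nut above -0.05 rad and value of joint insert above 0.07 rad), for 0.1 s.
At the end, for the whole second after the job is handed in: The nut is within 0.09 rad (5 degrees) of its stop after having been pulled up snug, and the spanner lies still and flat (within 6 mm and 0.06 rad) on the table, off the stool (value of joint nut above -0.09 rad and height (world z) of each of wrench, big_ring below 0.006 m and angle between wrench's own z axis and vertical below 0.06 rad and linear speed of wrench below 0.02 m/s); the robot touches nothing.
It fails at once if the nut is over-tightened (insert wound up beyond 0.20 rad, 1.6 N m) (value of joint insert above 0.2 rad).
It fails at once if the nut is turned hard the wrong way (1.6 N m) (value of joint insert below -0.2 rad).
It fails at once if the spanner, arm or fingers press a side rail with more than 25 N (contact force between any of wrench, the arm, the fingers and aprons above 25 N).
It fails at once if the fingers touch the nut (contact force between the fingers and nut above 2 N).
It fails at once if a bystander is moved by more than 30 mm (distance of any of washer, screwdriver, mug, remote, bolt from where it was at the start of the episode above 0.03 m).
It also fails if it takes over 72 s, if anything falls off the work surface, if the arm or the gripper's body presses on something with over 40 N, if the wrist force passes 120 N, or if a joint passes its speed limit or range.

## Working session

There is one attempt and no reset: what is moved stays moved. The work goes in short steps, Python scripts to look and compute and a tool call to move; the robot and the scene stay as the last step left them, time stands still between calls to the robot, and variables do not carry over. Pictures are saved under pics/ and viewed, at most 12 in all, crops included, and the job is handed in when it is done.

Besides the shell and the picture viewer there is one more tool, called after "Request:" by a JSON object that holds its "name" and its "arguments", one argument or row to a line. send_rows: Moves the arm, as the interface text tells. Its arguments: {"type":"object","properties":{"series":{"type":"array","items":{"type":"object","properties":{"jaw":{"type":"number"},"dp":{"type":"array","items":{"type":"number"}},"twist":{"type":"number"}}}}},"required":["series"]}

```bash
mkdir -p pics; ls
python3 - <<'E'
from station import *
import cv2
for n in("scene","top"):
    f=grab_frame(n); cv2.imwrite(f"pics/{n}0.png",f["pixels"]); print(n,f["camera_matrix"],f["R"],f["t"])
o=get_obs(); print(o["ee_pos"],o["tool_rot"],o["time"],o["opening"])
E
```

```text
pics
scene [[435.61605906   0.         324.10671976]
 [  0.         435.61605906 242.11136442]
 [  0.           0.           1.        ]] [[-0.60845261  0.79358165 -0.00368592]
 [ 0.48463212  0.36788976 -0.79359236]
 [-0.62842432 -0.48464965 -0.60843864]] [ 394.21309461 -161.03119445 1244.87895759]
top [[533.52744617   0.         319.94507585]
 [  0.         533.52744617 235.82414657]
 [  0.           0.           1.        ]] [[ 0.0600669  -0.99817046  0.00690658]
 [-0.97675217 -0.06020161 -0.20574488]
 [ 0.20578425  0.00561244 -0.97858129]] [-138.71425655  519.38627191 1147.14669903]
[192.49515944 620.64799284 404.12834148] [[-9.55103121e-01  2.96273301e-01 -3.99218376e-04]
 [ 2.96273562e-01  9.55102546e-01 -1.05031396e-03]
 [ 7.01145036e-05 -1.12143599e-03 -9.99999369e-01]] 0.1 1.0024772875157926
```

View pics/top0.png

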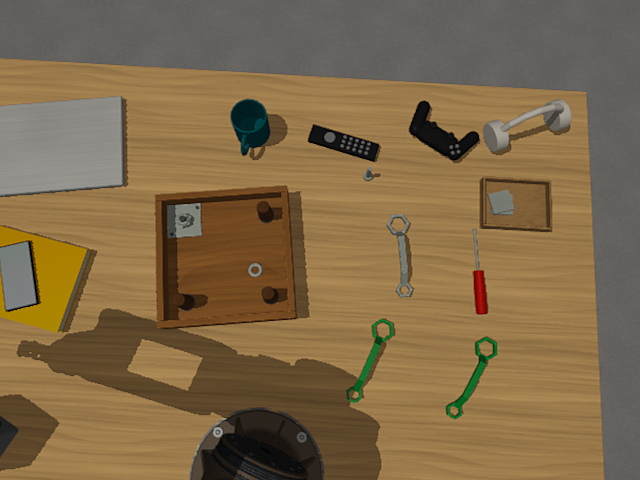

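View pics/scene0.png

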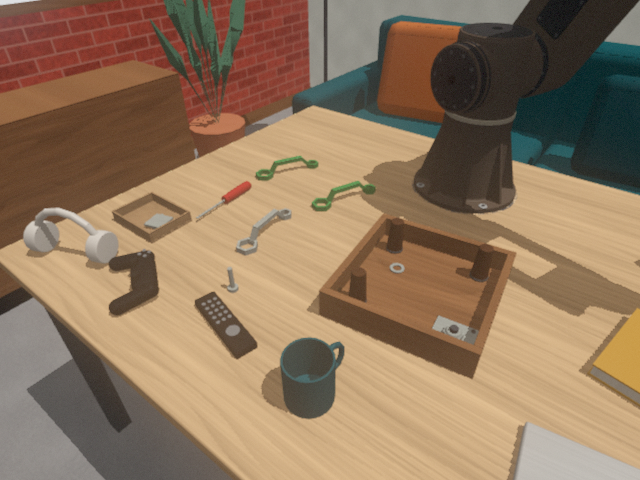

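The top view shows the steel spanner with its big ring at (398,224) and its small ring at (404,290). The nut is at (186,220) in the stool's upper-left corner, and the washer at (255,270). Next I'll take enlarged crops with the colour masks.

```bash
cat > h.py <<'E'
import numpy as np,cv2
from station import *
def ray(f,px,z):
    K,R,t=(np.array(f[k]) for k in("camera_matrix","R","t"))
    d=R.T@np.linalg.solve(K,[px[0],px[1],1.]); c=-R.T@t
    return c+d*(z-c[2])/d[2]
def proj(f,X):
    K,R,t=(np.array(f[k]) for k in("camera_matrix","R","t"))
    p=K@(R@np.array(X,float)+t); return p[:2]/p[2]
E
python3 - <<'E'
from h import *
f=grab_frame("top"); im=f["pixels"]; hsv=cv2.cvtColor(im,cv2.COLOR_BGR2HSV)
# spanner
m=((hsv[...,1]<60)&(hsv[...,2]>60)).astype(np.uint8)*255
r=np.zeros_like(m); r[205:305,375:425]=m[205:305,375:425]
cs,h=cv2.findContours(r,cv2.RETR_CCOMP,cv2.CHAIN_APPROX_NONE)
for c,hh in zip(cs,h[0]):
    if cv2.contourArea(c)>15:
        M=cv2.moments(c); p=(M["m10"]/M["m00"],M["m01"]/M["m00"]); print("wr",hh[3],M["m00"],p,ray(f,p,7)[:2].round(1))
# stool outer rim
w=((hsv[...,0]<20)&(hsv[...,1]>120)&(hsv[...,2]<200)).astype(np.uint8)*255
a=cv2.resize(im[180:335,148:308],None,fx=3.7,fy=3.7,interpolation=cv2.INTER_CUBIC)
b=cv2.resize(im[200:240,165:210],None,fx=4.4*3,fy=4.4*3,interpolation=cv2.INTER_CUBIC)
cv2.imwrite("pics/a.png",a); cv2.imwrite("pics/b.png",b); print(a.shape,b.shape)
E
```

```text
wr -1 754.0 (400.8695844385499, 250.604774535809) [ 513.3 -297.1]
wr 0 77.0 (403.9177489177489, 289.9220779220779) [ 422.  -306.7]
wr 0 179.0 (397.536312849162, 223.9143389199255) [ 576.7 -287.4]
(574, 592, 3) (528, 594, 3)
```

View pics/a.png

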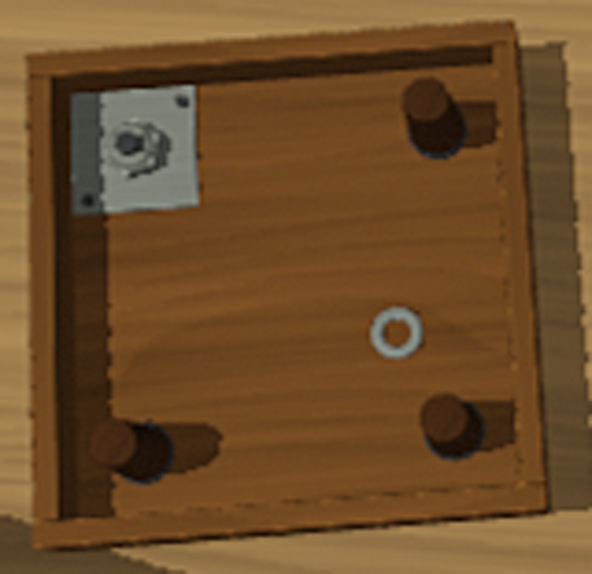

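View pics/b.png

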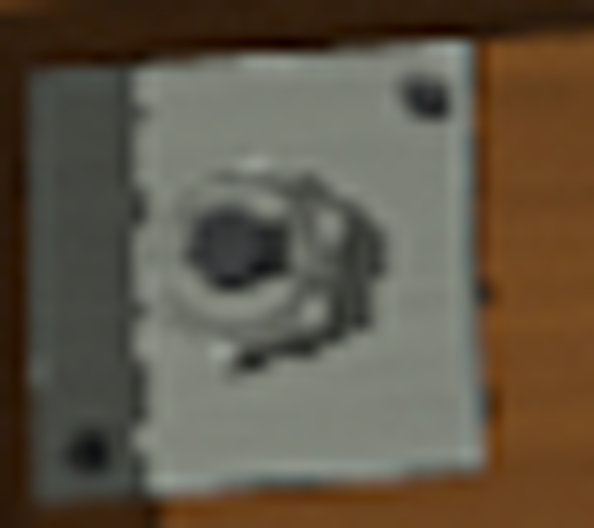

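The stool crop gives the rim corners at (27,55), (514,21), (548,511) and (36,548), the foot tops at (427,98), (112,445) and (446,415), and the washer at (397,333). In the nut crop the stud tip is at (230,248), but the nut's flats are hardly readable.

Run:
```python
from h import *
f=grab_frame("top")
A=lambda p:((p[0]+.5)/3.7-.5+148,(p[1]+.5)/3.7-.5+180)
P=[((27,55),65,(150,150)),((514,21),65,(150,-150)),((548,511),65,(-150,-150)),((36,548),65,(-150,150)),((427,98),94,(95,-95)),((112,445),94,(-95,95)),((446,415),94,(-95,-95))]
W=np.array([ray(f,A(p),z)[:2] for p,z,_ in P]); S=np.array([s for *_,s in P],float)
wc,sc=W.mean(0),S.mean(0); U,_,Vt=np.linalg.svd((S-sc).T@(W-wc)); R=(U@Vt).T
t=wc-R@sc; print("stool",t.round(1),np.degrees(np.arctan2(R[1,0],R[0,0])).round(2),"res",(W-(S@R.T+t)).round(1).tolist())
print("nut from stool",(R@[95,95]+t).round(1))
b=((230.5)/13.2-.5+165,(248.5)/13.2-.5+200)
print("stud",ray(f,b,45)[:2].round(1))
w=ray(f,A((397,333)),22)[:2]; ws=R.T@(w-t); print("washer stool",ws.round(1),"from nut",np.linalg.norm(ws-95))
# plate corners z=21
B=lambda p:((p[0]+.5)/13.2-.5+165,(p[1]+.5)/13.2-.5+200)
for p in [(30,65),(472,42),(484,465),(35,500)]: print("plate",(R.T@(ray(f,B(p),21)[:2]-t)).round(1))
# scene camera: stud and nut crop
g=grab_frame("scene"); n=R@[95,95]+t; print(proj(g,[*n,45]),proj(g,[*n,21]))
q=proj(g,[*n,37]).astype(int); c=g["pixels"][q[1]-25:q[1]+25,q[0]-30:q[0]+30]
cv2.imwrite("pics/c.png",cv2.resize(c,None,fx=10,fy=10,interpolation=cv2.INTER_CUBIC)); print(q)
```

```text
stool [469.6 103.1] 7.91 res [[-0.4, -0.6], [-1.5, 0.8], [-0.9, 0.6], [1.2, -1.2], [0.8, -0.2], [-0.9, 0.9], [1.7, -0.3]]
nut from stool [550.6 210.2]
stud [550.2 209.9]
washer stool [-32.6 -62.5] from nut 202.73724251564792
plate [137.  134.9]
plate [135.3  56.8]
plate [58.3 57.1]
plate [ 58.1 135.6]
[451.95774985 325.56684897] [449.62618528 334.59283445]
[451 328]
```

View pics/c.png

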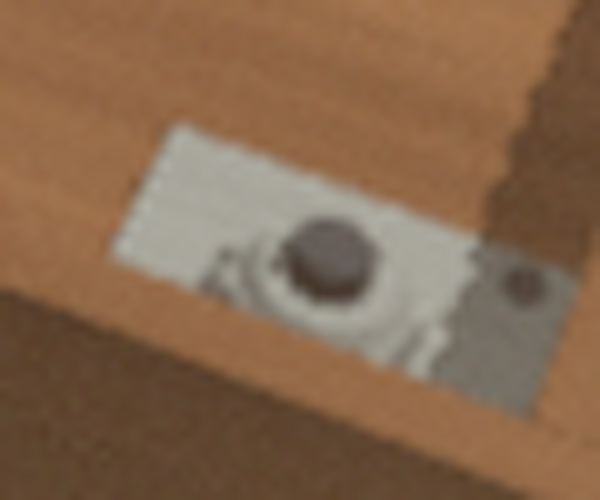

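The stool sits at (469.6, 103.1) with a yaw of 7.9°, which puts the nut near (550.5, 210). The washer is clear of the spanner's sweep. In the scene crop the stud tip is at about (330,250). I'll start moving towards the spanner by way of a point in front of the base.

Request:
{"name": "send_rows", "arguments": {
  "series": [
    {"jaw":1,"dp":[-47.1,-34.7,0],"twist":1.36},
    {"jaw":1,"dp":[-47.1,-34.7,0],"twist":1.36},
    {"jaw":1,"dp":[-47.1,-34.7,0],"twist":1.36},
    {"jaw":1,"dp":[-47.1,-34.7,0],"twist":1.36},
    {"jaw":1,"dp":[-47.1,-34.7,0],"twist":1.36},
    {"jaw":1,"dp":[-47.1,-34.7,0],"twist":1.36},
    {"jaw":1,"dp":[-47.1,-34.7,0],"twist":1.36},
    {"jaw":1,"dp":[-47.1,-34.7,0],"twist":1.36}
  ]
}}

```text
time: 1.25
ee_pos: [490.1, 216.5, 404.9]
tool_rot: [[0.094, 0.996, 0.0], [0.996, -0.094, 0.0], [0.0, 0.0, -1.0]]
wrist_force: [0.6, 1.1, -0.2]
opening: 1.001
finger_force: 0.0
```

```bash
cat >> h.py <<'E'
def go(x,y,yaw,z=None):
    "shift (cm, tool axes) and twist (rad) to bring TCP to x,y,z with tool x at world yaw (deg)"
    o=get_obs(); R=np.array(o["tool_rot"]); p=np.array(o["ee_pos"])
    d=np.array([x,y,p[2] if z is None else z])-p
    cur=np.degrees(np.arctan2(R[1,0],R[0,0])); tw=(cur-yaw+180)%360-180
    print("at",p.round(1),"yaw",cur.round(2),"j6",np.round(o["qpos"][5],1),"F",np.round(o["wrist_force"],1),"t",o["time"],"op",round(o["opening"],3),"| dp",(R.T@d/10).round(2),"twist",np.radians(tw).round(4))
E
python3 -c "
from h import *
go(499.4,-297.1,7.1,260)"
```

```text
at [490.1 216.5 404.9] yaw 84.62 j6 26.0 F [ 0.6  1.1 -0.2] t 1.25 op 1.001 | dp [-51.05   5.74  14.48] twist 1.3529
```

Request:
{"name": "send_rows", "arguments": {
  "series": [
    {"jaw":1,"dp":[-51,5.7,10],"twist":1.35},
    {"jaw":1,"dp":[-51,5.7,10],"twist":1.35},
    {"jaw":1,"dp":[-51,5.7,10],"twist":1.35},
    {"jaw":1,"dp":[-51,5.7,10],"twist":1.35},
    {"jaw":1,"dp":[-51,5.7,10],"twist":1.35},
    {"jaw":1,"dp":[-51,5.7,10],"twist":1.35},
    {"jaw":1,"dp":[-51,5.7,10],"twist":1.35},
    {"jaw":1,"dp":[-51,5.7,10],"twist":1.35}
  ]
}}

```text
time: 2.25
ee_pos: [499.4, -274.5, 308.8]
tool_rot: [[0.992, 0.127, 0.0], [0.127, -0.992, -0.0], [0.0, 0.0, -1.0]]
wrist_force: [0.5, 0.5, -0.1]
opening: 0.999
finger_force: 0.0
```

Request:
{"name": "send_rows", "arguments": {
  "series": [
    {"jaw":0.5,"dp":[0,0,0],"twist":0},
    {"jaw":0.5,"dp":[0,0,0],"twist":0},
    {"jaw":0.5,"dp":[0,0,0],"twist":0}
  ]
}}

```text
time: 2.62
ee_pos: [499.7, -271.3, 309.3]
tool_rot: [[0.991, 0.132, -0.0], [0.132, -0.991, 0.0], [-0.0, -0.0, -1.0]]
wrist_force: [-0.1, -0.4, 0.5]
opening: 0.495
finger_force: 0.0
```

```bash
python3 -c "
from h import *
go(499.4,-297.1,7.1,193)"
```

```text
at [ 499.7 -271.3  309.3] yaw 7.57 j6 50.9 F [-0.1 -0.4  0.5] t 2.625 op 0.495 | dp [-0.37  2.56 11.63] twist 0.0082
```

Request:
{"name": "send_rows", "arguments": {
  "series": [
    {"jaw":0.5,"dp":[-0.37,2.56,3],"twist":0.008},
    {"jaw":0.5,"dp":[-0.37,2.56,8],"twist":0.008},
    {"jaw":0.5,"dp":[-0.37,2.56,11.8],"twist":0.008},
    {"jaw":0.5,"dp":[-0.37,2.56,11.8],"twist":0.008},
    {"jaw":0,"dp":[-0.37,2.56,11.8],"twist":0.008},
    {"jaw":0,"dp":[-0.37,2.56,11.8],"twist":0.008},
    {"jaw":0,"dp":[-0.37,2.56,11.8],"twist":0.008},
    {"jaw":0,"dp":[-0.37,2.56,11.8],"twist":0.008}
  ]
}}

```text
time: 3.62
ee_pos: [499.9, -298.2, 192.7]
tool_rot: [[0.992, 0.123, 0.002], [0.123, -0.992, -0.001], [0.002, 0.001, -1.0]]
wrist_force: [1.0, 5.3, 10.9]
opening: 0.146
finger_force: 61.4
```

Request:
{"name": "send_rows", "arguments": {
  "series": [
    {"jaw":0,"dp":[0,0,0],"twist":0},
    {"jaw":0,"dp":[0,0,0],"twist":0},
    {"jaw":0,"dp":[0,0,-6],"twist":0},
    {"jaw":0,"dp":[0,0,-12],"twist":0},
    {"jaw":0,"dp":[0,0,-13],"twist":0},
    {"jaw":0,"dp":[0,0,-13],"twist":0}
  ]
}}

```text
time: 4.38
ee_pos: [499.3, -298.2, 321.9]
tool_rot: [[0.992, 0.122, 0.002], [0.122, -0.992, -0.001], [0.001, 0.001, -1.0]]
wrist_force: [0.1, 0.2, -3.2]
opening: 0.15
finger_force: 59.8
```

Run:
```python
from h import *
go(530,-100,45,320)
# target: nut at N, handle stool angle a -> TCP = N + 77.5*dir(a+7.9)
N=np.array([550.5,210.0]);a=np.radians(255.5+7.9); print(N+77.5*np.array([np.cos(a),np.sin(a)]), np.degrees(a)-180)
f=grab_frame("scene"); cv2.imwrite("pics/d.png",f["pixels"])
```

```text
at [ 499.3 -298.2  321.9] yaw 7.04 j6 49.1 F [ 0.1  0.2 -3.2] t 4.375 op 0.15 | dp [  5.48 -19.3    0.18] twist -0.6626
[541.59237084 133.01361067] 83.39999999999998
```

View pics/d.png

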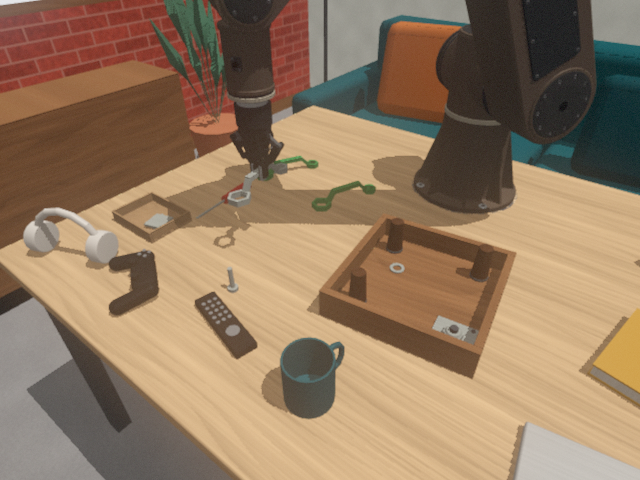

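The spanner is held by its handle at image (258,178), with the big ring at (239,198). Now I'll carry it to above the nut.

Request:
{"name": "send_rows", "arguments": {
  "series": [
    {"jaw":0,"dp":[9.5,-42.3,0],"twist":-1.333},
    {"jaw":0,"dp":[9.5,-42.3,0],"twist":-1.333},
    {"jaw":0,"dp":[9.5,-42.3,0],"twist":-1.333},
    {"jaw":0,"dp":[9.5,-42.3,0],"twist":-1.333},
    {"jaw":0,"dp":[9.5,-42.3,0],"twist":-1.333},
    {"jaw":0,"dp":[9.5,-42.3,0],"twist":-1.333},
    {"jaw":0,"dp":[9.5,-42.3,0],"twist":-1.333},
    {"jaw":0,"dp":[9.5,-42.3,0],"twist":-1.333}
  ]
}}

```text
time: 5.42
ee_pos: [541.3, 136.9, 319.1]
tool_rot: [[0.107, 0.994, -0.002], [0.994, -0.107, -0.0], [-0.0, -0.002, -1.0]]
wrist_force: [-0.6, -0.1, -3.1]
opening: 0.147
finger_force: 60.0
```

Request:
{"name": "send_rows", "arguments": {
  "series": [
    {"jaw":0,"dp":[0,0,0],"twist":0},
    {"jaw":0,"dp":[0,0,0],"twist":0}
  ]
}}

```text
time: 5.68
ee_pos: [541.5, 132.1, 320.2]
tool_rot: [[0.117, 0.993, -0.002], [0.993, -0.117, -0.0], [-0.001, -0.002, -1.0]]
wrist_force: [0.3, -0.4, -3.0]
opening: 0.15
finger_force: 60.0
```

```bash
python3 -c "
from h import *
go(541.6,133,83.4,250)"
```

```text
at [541.5 132.1 320.2] yaw 83.28 j6 17.3 F [ 0.3 -0.4 -3. ] t 5.675 op 0.15 | dp [0.09 0.01 7.02] twist -0.0021
```

Request:
{"name": "send_rows", "arguments": {
  "series": [
    {"jaw":0,"dp":[0.09,0,3.5],"twist":0},
    {"jaw":0,"dp":[0.09,0,7],"twist":0},
    {"jaw":0,"dp":[0.09,0,7],"twist":0},
    {"jaw":0,"dp":[0.09,0,7],"twist":0}
  ]
}}

```text
time: 6.18
ee_pos: [542.3, 133.5, 251.9]
tool_rot: [[0.116, 0.993, 0.001], [0.993, -0.116, 0.0], [0.0, 0.001, -1.0]]
wrist_force: [0.3, -0.1, -2.0]
opening: 0.147
finger_force: 60.0
```

Run:
```python
from h import *
go(541.6,133,83.4,225)
ims=[]
for n in("top","scene"):
    f=grab_frame(n); q=proj(f,[550.5,210,55]).astype(int); print(n,q)
    ims.append(cv2.resize(f["pixels"][q[1]-30:q[1]+30,q[0]-20:q[0]+20],None,fx=10,fy=10,interpolation=cv2.INTER_CUBIC))
cv2.imwrite("pics/e.png",np.hstack(ims))
```

```text
at [542.3 133.5 251.9] yaw 83.33 j6 17.4 F [ 0.3 -0.1 -2. ] t 6.175 op 0.147 | dp [-0.06 -0.06  2.69] twist -0.0012
top [180 217]
scene [452 321]
```

View pics/e.png

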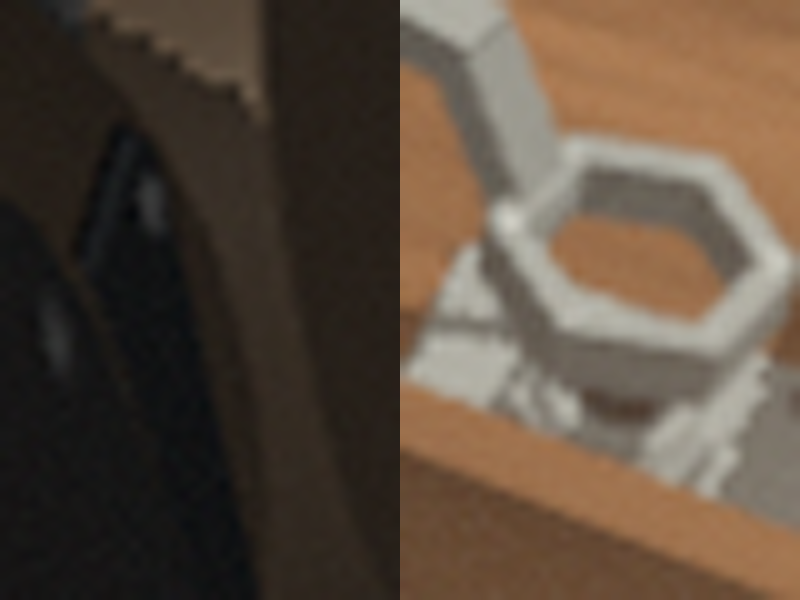

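In the scene half of the picture, the big ring's top outline has opposite corners at (580,148)/(710,360), (720,158)/(555,337) and (785,265)/(500,220), so its centre is near (642,248). The nut sits below it at about (620,410). The top camera's view is blocked by the arm.

Run:
```python
from h import *
f=grab_frame("scene")
c=lambda p:((p[0]-400+.5)/10-.5+432,(p[1]+.5)/10-.5+291)
print("ring",ray(f,c((642,248)),74)[:2].round(1))
s=((329+.5)/10-.5+421,(251+.5)/10-.5+303); print("stud",ray(f,s,45)[:2].round(1))
o=get_obs();p=np.array(o["ee_pos"]);R=np.array(o["tool_rot"]);print("nominal ring",(p[:2]+77.5*R[:2,0]).round(1))
# dark stud-tip centroid from the original unobstructed picture
im=cv2.imread("pics/scene0.png"); k=cv2.cvtColor(im,cv2.COLOR_BGR2GRAY)[318:338,441:466]; m=(k<95).astype(np.uint8)
n,l,st,ce=cv2.connectedComponentsWithStats(m)
for i in range(1,n): print(st[i],ce[i]+[441,318])
for v in [(n,) for n in ()]: pass
# wrench rings as seen by scene cam at start
h=cv2.cvtColor(im,cv2.COLOR_BGR2HSV); m=((h[...,1]<45)&(h[...,2]>90)).astype(np.uint8); r=np.zeros_like(m); r[200:260,228:300]=m[200:260,228:300]
cs,hh=cv2.findContours(r,cv2.RETR_CCOMP,cv2.CHAIN_APPROX_NONE)
for a,b in zip(cs,hh[0]):
    M=cv2.moments(a)
    if b[3]>=0 and M["m00"]>8: q=(M["m10"]/M["m00"],M["m01"]/M["m00"]); print("hole",M["m00"],q,ray(f,q,7)[:2].round(1))
```

```text
ring [552.2 212.5]
stud [553.5 214.4]
nominal ring [551.4 211. ]
[ 9  8  8  7 33] [453.21212121 329.75757576]
hole 103.5 (246.65378421900158, 244.3027375201288) [ 572.  -286.7]
hole 26.0 (284.9230769230769, 211.5) [ 413.5 -307.7]
```

Request:
{"name": "send_rows", "arguments": {
  "series": [
    {"jaw":0,"dp":[0.09,0.05,0],"twist":0},
    {"jaw":0,"dp":[0.09,0.05,1.2],"twist":0},
    {"jaw":0,"dp":[0.09,0.05,2.3],"twist":0},
    {"jaw":0,"dp":[0.09,0.05,2.3],"twist":0},
    {"jaw":0,"dp":[0.09,0.05,2.3],"twist":0}
  ]
}}

```text
time: 6.95
ee_pos: [542.4, 134.9, 227.8]
tool_rot: [[0.115, 0.993, -0.001], [0.993, -0.115, -0.0], [-0.0, -0.001, -1.0]]
wrist_force: [0.2, 0.4, -2.9]
opening: 0.15
finger_force: 60.0
```

Request:
{"name": "send_rows", "arguments": {
  "series": [
    {"jaw":0,"dp":[0,0,0.2],"twist":0},
    {"jaw":0,"dp":[0,0,0.4],"twist":0},
    {"jaw":0,"dp":[0,0,0.4],"twist":0}
  ]
}}

```text
time: 7.32
ee_pos: [542.5, 134.9, 224.2]
tool_rot: [[0.115, 0.993, 0.0], [0.993, -0.115, 0.0], [0.0, 0.0, -1.0]]
wrist_force: [-0.8, -1.6, 1.3]
opening: 0.15
finger_force: 60.6
```

```bash
python3 -c "
from h import *
go(542.9,134.3,83.4,222); print(get_obs()['ft_torque'])"
```

```text
at [542.5 134.9 224.2] yaw 83.41 j6 17.5 F [-0.8 -1.6  1.3] t 7.325 op 0.15 | dp [-0.06  0.04  0.22] twist 0.0001
[-0.00351851 -0.02967311  0.02291254]
```

Request:
{"name": "send_rows", "arguments": {
  "series": [
    {"jaw":0,"dp":[0,0,0.2],"twist":0},
    {"jaw":0,"dp":[0,0,0.2],"twist":0},
    {"jaw":0,"dp":[0,0,0.2],"twist":0}
  ]
}}

```text
time: 7.7
ee_pos: [542.8, 135.5, 222.0]
tool_rot: [[0.115, 0.993, 0.001], [0.993, -0.115, 0.001], [0.001, 0.001, -1.0]]
wrist_force: [1.6, 6.3, -5.3]
opening: 0.148
finger_force: 59.9
```

```bash
python3 -c "
from h import *
go(542.5,134.9,83.4,222); print(get_obs()['ft_torque'])"
```

```text
at [542.8 135.5 222. ] yaw 83.4 j6 17.5 F [ 1.6  6.3 -5.3] t 7.7 op 0.148 | dp [-0.06 -0.03  0.  ] twist -0.0
[ 1.01035332 -0.35484483 -0.11835706]
```

Request:
{"name": "send_rows", "arguments": {
  "series": [
    {"jaw":0,"dp":[0,0,0.15],"twist":0},
    {"jaw":0,"dp":[0,0,0.3],"twist":0},
    {"jaw":0,"dp":[0,0,0.3],"twist":0},
    {"jaw":0,"dp":[0,0,0.3],"twist":0}
  ]
}}

```text
time: 8.2
ee_pos: [542.7, 135.1, 219.1]
tool_rot: [[0.115, 0.993, 0.001], [0.993, -0.115, 0.0], [0.0, 0.001, -1.0]]
wrist_force: [2.5, 5.0, -0.6]
opening: 0.149
finger_force: 60.5
```

```bash
python3 -c "
from h import *
go(542.5,134.9,83.4,217); print(get_obs()['ft_torque'])"
```

```text
at [542.7 135.1 219.1] yaw 83.4 j6 17.5 F [ 2.5  5.  -0.6] t 8.2 op 0.149 | dp [-0.03 -0.02  0.21] twist -0.0
[ 1.20978325 -0.4514962  -0.09103901]
```

Request:
{"name": "send_rows", "arguments": {
  "series": [
    {"jaw":0,"dp":[0.1,0.03,0],"twist":0},
    {"jaw":0,"dp":[0.1,0.03,0.2],"twist":0},
    {"jaw":0,"dp":[0.1,0.03,0.4],"twist":0},
    {"jaw":0,"dp":[0.1,0.03,0.5],"twist":0},
    {"jaw":0,"dp":[0.1,0.03,0.5],"twist":0}
  ]
}}

```text
time: 8.82
ee_pos: [542.9, 135.9, 213.9]
tool_rot: [[0.115, 0.993, -0.0], [0.993, -0.115, -0.0], [-0.0, -0.0, -1.0]]
wrist_force: [1.3, 0.8, -2.8]
opening: 0.147
finger_force: 60.4
```

Run:
```python
from h import *
go(542.5,134.9,83.4,214); print(get_obs()['ft_torque'])
f=grab_frame("scene"); cv2.imwrite("pics/f.png",cv2.resize(f["pixels"][280:345,410:490],None,fx=8,fy=8,interpolation=cv2.INTER_CUBIC))
```

```text
at [542.9 135.9 213.9] yaw 83.41 j6 17.5 F [ 1.3  0.8 -2.8] t 8.825 op 0.147 | dp [-0.1  -0.03 -0.01] twist 0.0002
[ 0.36592459 -0.35118884 -0.11719627]
```

View pics/f.png

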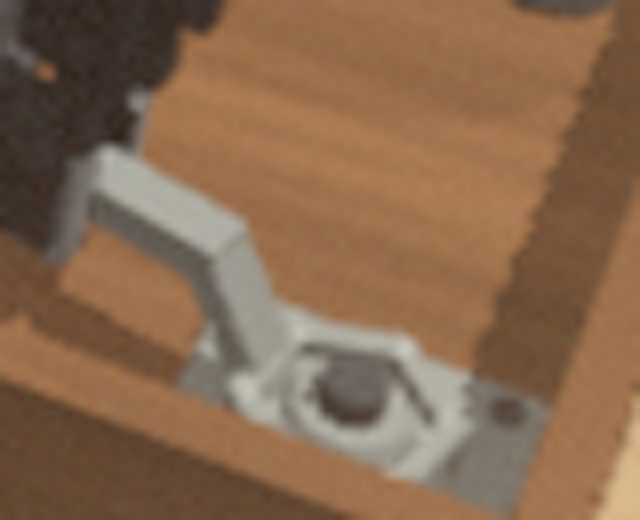

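The big ring is seated, with the stud visible inside it at (352,388). Swing 1 comes first: a clockwise arc about the nut with a 77.5 mm radius, 30° per call.

Request:
{"name": "send_rows", "arguments": {
  "series": [
    {"jaw":0,"dp":[0.017,-0.507,0],"twist":0.0654},
    {"jaw":0,"dp":[0.066,-1.012,0],"twist":0.1309},
    {"jaw":0,"dp":[0.149,-1.512,0],"twist":0.1963},
    {"jaw":0,"dp":[0.264,-2.006,0],"twist":0.2618},
    {"jaw":0,"dp":[0.411,-2.491,0],"twist":0.3272},
    {"jaw":0,"dp":[0.59,-2.966,0],"twist":0.3927},
    {"jaw":0,"dp":[0.799,-3.428,0],"twist":0.4581},
    {"jaw":0,"dp":[1.038,-3.875,0],"twist":0.5236}
  ]
}}

```text
time: 9.88
ee_pos: [505.8, 150.8, 214.2]
tool_rot: [[0.598, 0.802, 0.001], [0.802, -0.598, 0.0], [0.001, 0.001, -1.0]]
wrist_force: [4.5, 0.4, -3.6]
opening: 0.149
finger_force: 60.1
```

```bash
python3 -c "
from h import *
a=np.radians(53.4);go(551.8-77.5*np.cos(a),212.9-77.5*np.sin(a),53.4,214); print(get_obs()['ft_torque'])"
```

```text
at [505.8 150.8 214.2] yaw 53.3 j6 50.0 F [ 4.5  0.4 -3.6] t 9.875 op 0.149 | dp [-0.02 -0.01  0.02] twist -0.0018
[ 0.15002749 -0.77475994  0.0696328 ]
```

Request:
{"name": "send_rows", "arguments": {
  "series": [
    {"jaw":0,"dp":[0.017,-0.507,0],"twist":0.0654},
    {"jaw":0,"dp":[0.066,-1.012,0],"twist":0.1309},
    {"jaw":0,"dp":[0.149,-1.512,0],"twist":0.1963},
    {"jaw":0,"dp":[0.264,-2.006,0],"twist":0.2618},
    {"jaw":0,"dp":[0.411,-2.491,0],"twist":0.3272},
    {"jaw":0,"dp":[0.59,-2.966,0],"twist":0.3927},
    {"jaw":0,"dp":[0.799,-3.428,0],"twist":0.4581},
    {"jaw":0,"dp":[1.038,-3.875,0],"twist":0.5236}
  ]
}}

```text
time: 10.88
ee_pos: [480.7, 182.1, 214.1]
tool_rot: [[0.918, 0.396, 0.0], [0.396, -0.918, -0.0], [0.0, 0.0, -1.0]]
wrist_force: [2.9, -1.8, -2.4]
opening: 0.148
finger_force: 60.2
```

Run:
```python
from h import *
a=np.radians(23.4);go(551.8-77.5*np.cos(a),212.9-77.5*np.sin(a),23.4,214); print(get_obs()['ft_torque'])
f=grab_frame("scene"); cv2.imwrite("pics/g.png",cv2.resize(f["pixels"][270:345,390:490],None,fx=8,fy=8,interpolation=cv2.INTER_CUBIC))
```

```text
at [480.7 182.1 214.1] yaw 23.3 j6 84.1 F [ 2.9 -1.8 -2.4] t 10.875 op 0.148 | dp [-0.   -0.01  0.01] twist -0.0017
[-0.38020806 -0.65534565  0.00977573]
```

View pics/g.png

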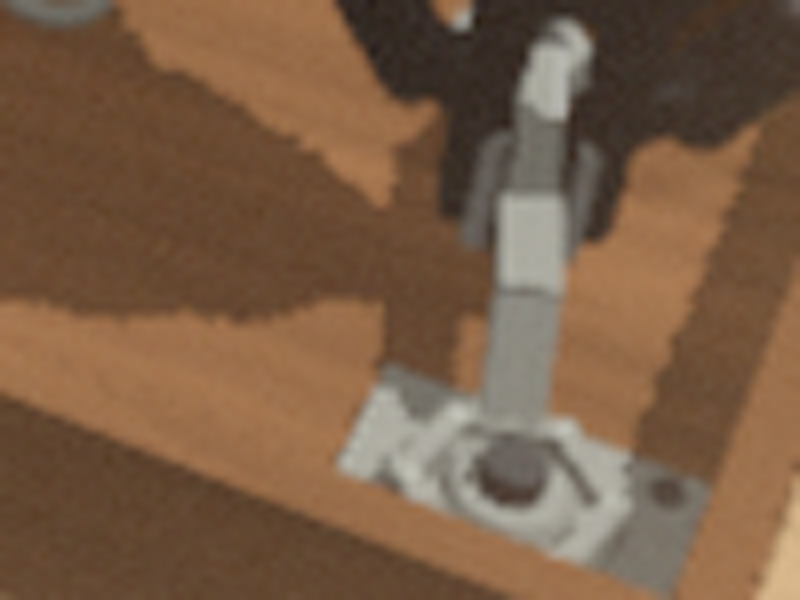

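Request:
{"name": "send_rows", "arguments": {
  "series": [
    {"jaw":0,"dp":[0.007,0.338,0],"twist":-0.0436},
    {"jaw":0,"dp":[0.029,0.675,0],"twist":-0.0873},
    {"jaw":0,"dp":[0.029,0.675,0],"twist":-0.0873},
    {"jaw":0,"dp":[0.029,0.675,-1],"twist":-0.0873},
    {"jaw":0,"dp":[0.029,0.675,-2],"twist":-0.0873},
    {"jaw":0,"dp":[0.029,0.675,-3.2],"twist":-0.0873},
    {"jaw":0,"dp":[0.029,0.675,-3.2],"twist":-0.0873},
    {"jaw":0,"dp":[0.029,0.675,-3.2],"twist":-0.0873}
  ]
}}

```text
time: 11.92
ee_pos: [483.5, 176.0, 246.1]
tool_rot: [[0.88, 0.476, 0.0], [0.476, -0.88, 0.0], [0.0, 0.0, -1.0]]
wrist_force: [-0.3, 0.6, -3.8]
opening: 0.147
finger_force: 60.3
```

```bash
python3 -c "
from h import *
a=np.radians(88.4);go(551.8-77.5*np.cos(a),212.9-77.5*np.sin(a),88.4,246); print(get_obs()['ft_torque'])
a=np.radians(58.4);go(551.8-77.5*np.cos(a),212.9-77.5*np.sin(a),58.4,246)"
```

```text
at [483.5 176.  246.1] yaw 28.41 j6 78.2 F [-0.3  0.6 -3.8] t 11.925 op 0.147 | dp [3.89 6.72 0.01] twist -1.047
[ 0.00463028  0.03538664 -0.02694859]
at [483.5 176.  246.1] yaw 28.41 j6 78.2 F [-0.3  0.6 -3.8] t 11.925 op 0.147 | dp [1.05 3.88 0.01] twist -0.5234
```

Request:
{"name": "send_rows", "arguments": {
  "series": [
    {"jaw":0,"dp":[0.066,1.012,0],"twist":-0.131},
    {"jaw":0,"dp":[0.264,2.006,0],"twist":-0.262},
    {"jaw":0,"dp":[0.59,2.966,0],"twist":-0.393},
    {"jaw":0,"dp":[1.038,3.875,0],"twist":-0.524},
    {"jaw":0,"dp":[1.602,4.718,0],"twist":-0.654},
    {"jaw":0,"dp":[2.27,5.48,0],"twist":-0.785},
    {"jaw":0,"dp":[3.032,6.148,0],"twist":-0.916},
    {"jaw":0,"dp":[3.875,6.712,0],"twist":-1.047}
  ]
}}

```text
time: 12.92
ee_pos: [549.7, 135.2, 245.5]
tool_rot: [[0.024, 1.0, -0.001], [1.0, -0.024, -0.0], [-0.0, -0.001, -1.0]]
wrist_force: [-1.0, -0.4, -2.9]
opening: 0.145
finger_force: 60.2
```

Request:
{"name": "send_rows", "arguments": {
  "series": [
    {"jaw":0,"dp":[0,0,0],"twist":0},
    {"jaw":0,"dp":[0,0,0],"twist":0},
    {"jaw":0,"dp":[0,0,0.8],"twist":0},
    {"jaw":0,"dp":[0,0,1.6],"twist":0},
    {"jaw":0,"dp":[0,0,2.2],"twist":0},
    {"jaw":0,"dp":[0,0,2.2],"twist":0}
  ]
}}

```text
time: 13.68
ee_pos: [549.7, 135.6, 223.5]
tool_rot: [[0.028, 1.0, -0.0], [1.0, -0.028, 0.0], [0.0, -0.0, -1.0]]
wrist_force: [1.8, 2.6, -4.8]
opening: 0.144
finger_force: 60.0
```

```bash
python3 -c "
from h import *
a=np.radians(88.4);go(551.8-77.5*np.cos(a),212.9-77.5*np.sin(a),88.4,214); print(get_obs()['ft_torque'])"
```

```text
at [549.7 135.6 223.5] yaw 88.38 j6 12.4 F [ 1.8  2.6 -4.8] t 13.675 op 0.144 | dp [-0.01 -0.01  0.95] twist -0.0004
[ 0.24245844 -0.30062028 -0.03677905]
```

Request:
{"name": "send_rows", "arguments": {
  "series": [
    {"jaw":0,"dp":[0,0,0.25],"twist":0},
    {"jaw":0,"dp":[0,0,0.5],"twist":0},
    {"jaw":0,"dp":[0,0,0.5],"twist":0}
  ]
}}

```text
time: 14.05
ee_pos: [549.7, 135.5, 219.0]
tool_rot: [[0.028, 1.0, 0.0], [1.0, -0.028, 0.0], [0.0, 0.0, -1.0]]
wrist_force: [2.5, 1.8, -2.4]
opening: 0.151
finger_force: 60.4
```

Request:
{"name": "send_rows", "arguments": {
  "series": [
    {"jaw":0,"dp":[0,0,0.25],"twist":0},
    {"jaw":0,"dp":[0,0,0.45],"twist":0},
    {"jaw":0,"dp":[0,0,0.45],"twist":0}
  ]
}}

```text
time: 14.42
ee_pos: [549.6, 135.4, 214.4]
tool_rot: [[0.028, 1.0, 0.0], [1.0, -0.028, 0.0], [0.0, 0.0, -1.0]]
wrist_force: [1.8, 1.2, -2.6]
opening: 0.15
finger_force: 60.4
```

```bash
python3 -c "
from h import *
a=np.radians(88.4);go(551.8-77.5*np.cos(a),212.9-77.5*np.sin(a),88.4,214); print(get_obs()['ft_torque'])"
```

```text
at [549.6 135.4 214.4] yaw 88.4 j6 12.4 F [ 1.8  1.2 -2.6] t 14.425 op 0.15 | dp [-0.   -0.    0.04] twist -0.0
[ 0.43633202 -0.30676432 -0.08897156]
```

Request:
{"name": "send_rows", "arguments": {
  "series": [
    {"jaw":0,"dp":[0.017,-0.507,0],"twist":0.0654},
    {"jaw":0,"dp":[0.066,-1.012,0],"twist":0.1309},
    {"jaw":0,"dp":[0.149,-1.512,0],"twist":0.1963},
    {"jaw":0,"dp":[0.264,-2.006,0],"twist":0.2618},
    {"jaw":0,"dp":[0.411,-2.491,0],"twist":0.3272},
    {"jaw":0,"dp":[0.59,-2.966,0],"twist":0.3927},
    {"jaw":0,"dp":[0.799,-3.428,0],"twist":0.4581},
    {"jaw":0,"dp":[1.038,-3.875,0],"twist":0.5236}
  ]
}}

```text
time: 15.42
ee_pos: [511.5, 147.0, 214.8]
tool_rot: [[0.526, 0.851, 0.001], [0.851, -0.526, 0.0], [0.001, 0.001, -1.0]]
wrist_force: [2.7, 1.6, -1.5]
opening: 0.152
finger_force: 60.4
```

Request:
{"name": "send_rows", "arguments": {
  "series": [
    {"jaw":0,"dp":[0.017,-0.507,0],"twist":0.0654},
    {"jaw":0,"dp":[0.066,-1.012,0],"twist":0.1309},
    {"jaw":0,"dp":[0.149,-1.512,0],"twist":0.1963},
    {"jaw":0,"dp":[0.264,-2.006,0],"twist":0.2618},
    {"jaw":0,"dp":[0.411,-2.491,0],"twist":0.3272},
    {"jaw":0,"dp":[0.59,-2.966,0],"twist":0.3927},
    {"jaw":0,"dp":[0.799,-3.428,0],"twist":0.4581},
    {"jaw":0,"dp":[0.799,-3.428,0],"twist":0.4581}
  ]
}}

```text
time: 16.42
ee_pos: [486.3, 171.7, 214.7]
tool_rot: [[0.846, 0.533, 0.0], [0.533, -0.846, -0.0], [0.0, 0.0, -1.0]]
wrist_force: [3.1, -2.9, -1.3]
opening: 0.149
finger_force: 60.6
```

```bash
cat >> h.py <<'E'
def tq(z=214):
    o=get_obs(); R=np.array(o["tool_rot"]); p=np.array(o["ee_pos"]); F=np.array(o["wrist_force"]); M=np.array(o["ft_torque"])
    yaw=np.degrees(np.arctan2(R[1,0],R[0,0])); r=p[:2]-[551.8,212.9]
    T=M[2]+(r[0]*F[1]-r[1]*F[0])/1000
    print("handle stool",(yaw+180-7.9).round(2),"r",np.linalg.norm(r).round(1),"p",p.round(1),"F",F.round(1),"Ftan",(F[:2]@-R[:2,1]*-1).round(2),"Mz",M[2].round(3),"T nut",T.round(3),"t",o["time"])
E
python3 -c "
from h import *
tq()"
```

```text
handle stool 204.3 r 77.4 p [486.3 171.7 214.7] F [ 3.1 -2.9 -1.3] Ftan 4.12 Mz -0.139 T nut 0.18 t 16.425
```

Request:
{"name": "send_rows", "arguments": {
  "series": [
    {"jaw":0,"dp":[0.004,-0.253,0],"twist":0.0327},
    {"jaw":0,"dp":[0.017,-0.507,0],"twist":0.0654},
    {"jaw":0,"dp":[0.037,-0.76,0],"twist":0.0982},
    {"jaw":0,"dp":[0.066,-1.012,0],"twist":0.1309},
    {"jaw":0,"dp":[0.066,-1.012,0],"twist":0.1309},
    {"jaw":0,"dp":[0.066,-1.012,0],"twist":0.1309}
  ]
}}

```text
time: 17.18
ee_pos: [481.5, 180.5, 214.6]
tool_rot: [[0.909, 0.418, 0.0], [0.418, -0.909, 0.0], [0.0, 0.0, -1.0]]
wrist_force: [2.8, -3.2, -0.8]
opening: 0.151
finger_force: 60.6
```

```bash
python3 -c "
from h import *
tq()"
```

```text
handle stool 196.79 r 77.5 p [481.5 180.5 214.6] F [ 2.8 -3.2 -0.8] Ftan 4.11 Mz -0.017 T nut 0.302 t 17.175
```

Request:
{"name": "send_rows", "arguments": {
  "series": [
    {"jaw":0,"dp":[0,-0.2,0],"twist":0.026},
    {"jaw":0,"dp":[0,-0.2,0],"twist":0.026},
    {"jaw":0,"dp":[0,-0.2,0],"twist":0.026}
  ]
}}

```text
time: 17.55
ee_pos: [480.6, 182.4, 214.6]
tool_rot: [[0.919, 0.394, 0.0], [0.394, -0.919, 0.0], [0.0, 0.0, -1.0]]
wrist_force: [3.4, -3.2, 0.2]
opening: 0.147
finger_force: 60.6
```

```bash
python3 -c "
from h import *
tq()"
```

```text
handle stool 195.28 r 77.5 p [480.6 182.4 214.6] F [ 3.4 -3.2  0.2] Ftan 4.26 Mz -0.088 T nut 0.242 t 17.55
```

Torque is still only running friction, so I'll continue in small steps.

Request:
{"name": "send_rows", "arguments": {
  "series": [
    {"jaw":0,"dp":[0,-0.2,0],"twist":0.026},
    {"jaw":0,"dp":[0.01,-0.4,0],"twist":0.052},
    {"jaw":0,"dp":[0.01,-0.4,0],"twist":0.052},
    {"jaw":0,"dp":[0.01,-0.4,0],"twist":0.052}
  ]
}}

```text
time: 18.05
ee_pos: [479.1, 186.2, 214.6]
tool_rot: [[0.939, 0.345, 0.0], [0.345, -0.939, 0.0], [0.0, 0.0, -1.0]]
wrist_force: [3.9, -2.8, -0.2]
opening: 0.15
finger_force: 60.6
```

```bash
python3 -c "
from h import *
tq()"
```

```text
handle stool 192.29 r 77.5 p [479.1 186.2 214.6] F [ 3.9 -2.8 -0.2] Ftan 3.95 Mz -0.08 T nut 0.226 t 18.05
```

Request:
{"name": "send_rows", "arguments": {
  "series": [
    {"jaw":0,"dp":[0,-0.2,0],"twist":0.026},
    {"jaw":0,"dp":[0,-0.2,0],"twist":0.026},
    {"jaw":0,"dp":[0,-0.2,0],"twist":0.026}
  ]
}}

```text
time: 18.42
ee_pos: [478.4, 188.0, 214.6]
tool_rot: [[0.947, 0.321, 0.0], [0.321, -0.947, -0.0], [0.0, 0.0, -1.0]]
wrist_force: [5.5, -3.8, -0.6]
opening: 0.152
finger_force: 60.6
```

```bash
python3 -c "
from h import *
tq()"
```

```text
handle stool 190.81 r 77.5 p [478.4 188.  214.6] F [ 5.5 -3.8 -0.6] Ftan 5.33 Mz -0.04 T nut 0.373 t 18.425
```

Request:
{"name": "send_rows", "arguments": {
  "series": [
    {"jaw":0,"dp":[0,-0.2,0],"twist":0.026},
    {"jaw":0,"dp":[0,-0.2,0],"twist":0.026},
    {"jaw":0,"dp":[0,-0.2,0],"twist":0.026}
  ]
}}

```text
time: 18.8
ee_pos: [477.7, 189.8, 214.6]
tool_rot: [[0.955, 0.296, 0.0], [0.296, -0.955, -0.0], [0.0, 0.0, -1.0]]
wrist_force: [4.5, -3.8, -0.5]
opening: 0.149
finger_force: 60.6
```

```bash
python3 -c "
from h import *
tq()"
```

```text
handle stool 189.32 r 77.6 p [477.7 189.8 214.6] F [ 4.5 -3.8 -0.5] Ftan 5.0 Mz -0.067 T nut 0.321 t 18.8
```

Request:
{"name": "send_rows", "arguments": {
  "series": [
    {"jaw":0,"dp":[0,-0.2,0],"twist":0.026},
    {"jaw":0,"dp":[0,-0.2,0],"twist":0.026},
    {"jaw":0,"dp":[0,-0.2,0],"twist":0.026}
  ]
}}

```text
time: 19.18
ee_pos: [477.2, 191.7, 214.6]
tool_rot: [[0.962, 0.271, 0.0], [0.271, -0.962, -0.0], [0.0, 0.0, -1.0]]
wrist_force: [4.9, -5.6, -1.7]
opening: 0.146
finger_force: 60.6
```

```bash
python3 -c "
from h import *
tq()"
```

```text
handle stool 187.84 r 77.6 p [477.2 191.7 214.6] F [ 4.9 -5.6 -1.7] Ftan 6.73 Mz 0.043 T nut 0.566 t 19.175
```

Request:
{"name": "send_rows", "arguments": {
  "series": [
    {"jaw":0,"dp":[0,-0.2,0],"twist":0.026},
    {"jaw":0,"dp":[0,-0.2,0],"twist":0.026},
    {"jaw":0,"dp":[0,-0.2,0],"twist":0.026}
  ]
}}

```text
time: 19.55
ee_pos: [476.6, 193.6, 214.6]
tool_rot: [[0.969, 0.246, 0.0], [0.246, -0.969, -0.0], [0.0, 0.0, -1.0]]
wrist_force: [4.2, -6.3, -1.2]
opening: 0.148
finger_force: 60.6
```

```bash
python3 -c "
from h import *
tq()"
```

```text
handle stool 186.36 r 77.6 p [476.6 193.6 214.6] F [ 4.2 -6.3 -1.2] Ftan 7.16 Mz 0.148 T nut 0.704 t 19.55
```

Request:
{"name": "send_rows", "arguments": {
  "series": [
    {"jaw":0,"dp":[0,-0.13,0],"twist":0.017},
    {"jaw":0,"dp":[0,-0.13,0],"twist":0.017},
    {"jaw":0,"dp":[0,-0.13,0],"twist":0.017}
  ]
}}

```text
time: 19.92
ee_pos: [476.3, 194.8, 214.6]
tool_rot: [[0.973, 0.23, 0.0], [0.23, -0.973, -0.0], [0.0, 0.0, -1.0]]
wrist_force: [5.9, -7.2, -0.9]
opening: 0.149
finger_force: 60.6
```

```bash
python3 -c "
from h import *
tq()"
```

```text
handle stool 185.39 r 77.6 p [476.3 194.8 214.6] F [ 5.9 -7.2 -0.9] Ftan 8.31 Mz 0.18 T nut 0.826 t 19.925
```

Request:
{"name": "send_rows", "arguments": {
  "series": [
    {"jaw":0,"dp":[0,-0.2,0],"twist":0.026},
    {"jaw":0,"dp":[0,-0.2,0],"twist":0.026},
    {"jaw":0,"dp":[0,-0.2,0],"twist":0.026},
    {"jaw":0,"dp":[0,-0.2,0],"twist":0.026}
  ]
}}

```text
time: 20.42
ee_pos: [475.9, 196.7, 214.6]
tool_rot: [[0.979, 0.205, 0.0], [0.205, -0.979, -0.0], [0.0, 0.0, -1.0]]
wrist_force: [5.7, -7.3, -0.8]
opening: 0.15
finger_force: 60.6
```

```bash
python3 -c "
from h import *
tq()"
```

```text
handle stool 183.9 r 77.6 p [475.9 196.7 214.6] F [ 5.7 -7.3 -0.8] Ftan 8.29 Mz 0.186 T nut 0.831 t 20.425
```

```bash
python3 -c "
from h import *
for i in range(5): grab_frame('scene'); tq()" | cut -c1-20,60-
```

```text
handle stool 183.9 r6 -0. ] Ftan 8.74 Mz 0.21 T nut 0.89 t 20.475
handle stool 183.9 r1 -0.9] Ftan 8.2 Mz 0.239 T nut 0.877 t 20.525
handle stool 183.9 r1 -1.8] Ftan 8.95 Mz 0.204 T nut 0.899 t 20.575
handle stool 183.9 r8 -0.2] Ftan 8.71 Mz 0.199 T nut 0.876 t 20.625
handle stool 183.9 r9 -0.9] Ftan 9.84 Mz 0.203 T nut 0.968 t 20.675
```

Torque is about 0.9 N m and rose at 8 N m/rad, so the nut is at its stop and snug. Next I'll back off to the middle of the play.

Request:
{"name": "send_rows", "arguments": {
  "series": [
    {"jaw":0,"dp":[0.017,0.507,0],"twist":-0.0654},
    {"jaw":0,"dp":[0.066,1.012,0],"twist":-0.1309},
    {"jaw":0,"dp":[0.12,1.35,0],"twist":-0.175},
    {"jaw":0,"dp":[0.12,1.35,0],"twist":-0.175}
  ]
}}

```text
time: 21.18
ee_pos: [479.8, 184.0, 214.6]
tool_rot: [[0.929, 0.371, 0.0], [0.371, -0.929, 0.0], [0.0, -0.0, -1.0]]
wrist_force: [4.0, 0.5, -0.3]
opening: 0.152
finger_force: 60.6
```

```bash
python3 -c "
from h import *
for i in range(3): grab_frame('scene'); tq()" | cut -c1-20,30-
```

```text
handle stool 193.82 [479.7 184.1 214.6] F [ 3.3 -1.  -1.6] Ftan 2.15 Mz -0.138 T nut 0.029 t 21.225
handle stool 193.83 [479.7 184.1 214.6] F [ 3.8 -0.4 -0.3] Ftan 1.8 Mz -0.148 T nut -0.009 t 21.275
handle stool 193.84 [479.7 184.1 214.6] F [ 3.7 -1.6 -1.5] Ftan 2.85 Mz -0.232 T nut -0.01 t 21.325
```

Request:
{"name": "send_rows", "arguments": {
  "series": [
    {"jaw":0,"dp":[0,0,-0.6],"twist":0},
    {"jaw":0,"dp":[0,0,-1.2],"twist":0},
    {"jaw":0,"dp":[0,0,-1.8],"twist":0},
    {"jaw":0,"dp":[0,0,-2.6],"twist":0},
    {"jaw":0,"dp":[0,0,-5],"twist":0},
    {"jaw":0,"dp":[0,0,-9],"twist":0},
    {"jaw":0,"dp":[0,0,-11],"twist":0},
    {"jaw":0,"dp":[0,0,-11],"twist":0}
  ]
}}

```text
time: 22.32
ee_pos: [479.9, 184.1, 326.0]
tool_rot: [[0.929, 0.371, 0.002], [0.371, -0.929, 0.001], [0.003, 0.0, -1.0]]
wrist_force: [0.9, 0.0, -3.0]
opening: 0.15
finger_force: 60.3
```

Run:
```python
from h import *
go(499.4,-297.5,7.1,325)
f=grab_frame("scene"); cv2.imwrite("pics/i.png",cv2.resize(f["pixels"][230:350,360:500],None,fx=5,fy=5,interpolation=cv2.INTER_CUBIC))
```

```text
at [479.9 184.1 326. ] yaw 21.79 j6 85.8 F [ 0.9  0.  -3. ] t 22.325 op 0.15 | dp [-16.07  45.44   0.06] twist 0.2564
```

View pics/i.png

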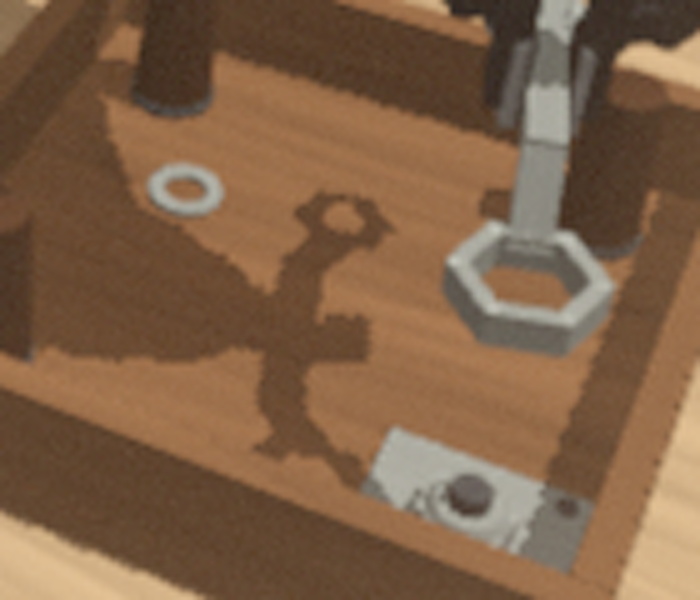

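The spanner is off the nut, which stays in place at (470,495). I'll carry it back to its free spot on the table.

Request:
{"name": "send_rows", "arguments": {
  "series": [
    {"jaw":0,"dp":[-16.1,45.4,0],"twist":0.256},
    {"jaw":0,"dp":[-16.1,45.4,0],"twist":0.256},
    {"jaw":0,"dp":[-16.1,45.4,0],"twist":0.256},
    {"jaw":0,"dp":[-16.1,45.4,0],"twist":0.256},
    {"jaw":0,"dp":[-16.1,45.4,0],"twist":0.256},
    {"jaw":0,"dp":[-16.1,45.4,0],"twist":0.256},
    {"jaw":0,"dp":[-16.1,45.4,0],"twist":0.256},
    {"jaw":0,"dp":[-16.1,45.4,0],"twist":0.256}
  ]
}}

```text
time: 23.38
ee_pos: [498.0, -299.8, 323.0]
tool_rot: [[0.992, 0.123, -0.002], [0.123, -0.992, 0.001], [-0.001, -0.001, -1.0]]
wrist_force: [0.8, 0.5, -3.4]
opening: 0.152
finger_force: 60.3
```

Request:
{"name": "send_rows", "arguments": {
  "series": [
    {"jaw":0,"dp":[0,0,0],"twist":0},
    {"jaw":0,"dp":[0,0,0],"twist":0},
    {"jaw":0,"dp":[0,0,0],"twist":0}
  ]
}}

```text
time: 23.75
ee_pos: [498.6, -296.3, 324.0]
tool_rot: [[0.992, 0.125, -0.001], [0.125, -0.992, 0.001], [-0.001, -0.001, -1.0]]
wrist_force: [-0.0, -0.5, -3.6]
opening: 0.145
finger_force: 60.4
```

```bash
python3 -c "
from h import *
go(499.4,-297.5,7.1,196)"
```

```text
at [ 498.6 -296.3  324. ] yaw 7.18 j6 49.1 F [-0.  -0.5 -3.6] t 23.75 op 0.145 | dp [ 0.08  0.15 12.8 ] twist 0.0014
```

Request:
{"name": "send_rows", "arguments": {
  "series": [
    {"jaw":0,"dp":[0,0,4],"twist":0},
    {"jaw":0,"dp":[0,0,8],"twist":0},
    {"jaw":0,"dp":[0,0,11],"twist":0},
    {"jaw":0,"dp":[0,0,12.6],"twist":0},
    {"jaw":0,"dp":[0,0,12.6],"twist":0},
    {"jaw":0,"dp":[0,0,12.9],"twist":0},
    {"jaw":0,"dp":[0,0,13.1],"twist":0},
    {"jaw":0,"dp":[0,0,13.1],"twist":0}
  ]
}}

```text
time: 24.75
ee_pos: [498.9, -297.5, 194.1]
tool_rot: [[0.992, 0.124, 0.001], [0.124, -0.992, -0.0], [0.001, 0.001, -1.0]]
wrist_force: [-0.7, 0.6, -3.2]
opening: 0.15
finger_force: 60.4
```

```bash
python3 -c "
from h import *
go(499.4,-297.5,7.1,192);print(get_obs()['ft_torque'])"
```

```text
at [ 498.9 -297.5  194.1] yaw 7.12 j6 49.1 F [-0.7  0.6 -3.2] t 24.75 op 0.15 | dp [0.05 0.01 0.21] twist 0.0004
[ 0.00662131  0.05523044 -0.01484585]
```

Still hanging; I'll lower it until it touches.

Request:
{"name": "send_rows", "arguments": {
  "series": [
    {"jaw":0,"dp":[0,0,0.1],"twist":0},
    {"jaw":0,"dp":[0,0,0.2],"twist":0},
    {"jaw":0,"dp":[0,0,0.2],"twist":0}
  ]
}}

```text
time: 25.12
ee_pos: [498.8, -297.3, 192.4]
tool_rot: [[0.992, 0.124, 0.001], [0.124, -0.992, -0.0], [0.001, 0.0, -1.0]]
wrist_force: [-1.9, 4.8, 13.5]
opening: 0.15
finger_force: 62.8
```

```bash
python3 -c "
from h import *
go(499.4,-297.5,7.1,192);print(get_obs()['ft_torque'])"
```

```text
at [ 498.8 -297.3  192.4] yaw 7.12 j6 49.1 F [-1.9  4.8 13.5] t 25.125 op 0.15 | dp [0.05 0.03 0.04] twist 0.0004
[ 0.5378229   0.47672391 -0.06787826]
```

Request:
{"name": "send_rows", "arguments": {
  "series": [
    {"jaw":0.5,"dp":[0,0,-0.05],"twist":0},
    {"jaw":0.5,"dp":[0,0,-0.05],"twist":0},
    {"jaw":0.5,"dp":[0,0,-0.05],"twist":0},
    {"jaw":0.5,"dp":[0,0,-0.05],"twist":0},
    {"jaw":0.5,"dp":[0,0,-4],"twist":0},
    {"jaw":0.5,"dp":[0,0,-9],"twist":0},
    {"jaw":0.5,"dp":[0,0,-15],"twist":0},
    {"jaw":0.5,"dp":[0,0,-15],"twist":0}
  ]
}}

```text
time: 26.12
ee_pos: [499.9, -298.1, 346.1]
tool_rot: [[0.992, 0.124, 0.006], [0.124, -0.992, -0.004], [0.006, 0.005, -1.0]]
wrist_force: [0.5, -0.8, -0.8]
opening: 0.499
finger_force: 0.0
```

Request:
{"name": "send_rows", "arguments": {
  "series": [
    {"jaw":0.5,"dp":[0,0,0],"twist":0},
    {"jaw":0.5,"dp":[0,0,0],"twist":0},
    {"jaw":0.5,"dp":[0,0,0],"twist":0},
    {"jaw":0.5,"dp":[0,0,0],"twist":0}
  ]
}}

```text
time: 26.62
ee_pos: [498.7, -297.3, 340.9]
tool_rot: [[0.992, 0.124, -0.001], [0.124, -0.992, 0.001], [-0.001, -0.001, -1.0]]
wrist_force: [0.5, 0.5, 0.2]
opening: 0.501
finger_force: 0.0
```

Run:
```python
from h import *
f=grab_frame("scene"); cv2.imwrite("pics/j.png",f["pixels"]); print(get_obs()["ee_pos"],get_obs()["wrist_force"])
```

```text
[ 498.67416573 -297.32796495  341.00623761] [-0.35034026  0.05750323  0.19966027]
```

View pics/j.png

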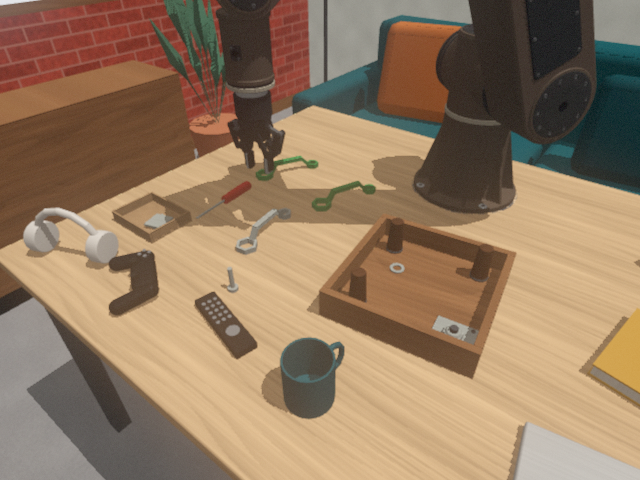

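The spanner lies flat on the table, with its big ring at (246,244) and its small ring at (285,212). Everything else is where it was, and the gripper is clear.

```bash
python3 -c "
from station import *
print(finish_job())"
```

```text
the job is handed in; nothing more can be done
None
```

I tightened the nut to its stop in two swings (about 0.9 N m measured), laid the spanner flat on the table beside the stool, and handed the job in at about 27 s; the hand-in returned no verdict.

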